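Put the ring tray back in its rack bay, gently

ROBOT

A 6-joint arm with a two-finger parallel gripper is mounted at the origin on the work surface. World frame = base frame: x ahead of the robot, y to its left, z up, the work surface at z = 0. Lengths are in m, angles in rad, forces in N, time in s.
With the tool pointing down it reaches from about 0.325 to 0.875 m from the base axis. Payload 4.4 kg.
Tool frame: the origin (TCP) lies midway between the tips of the shut fingers; the grasp point (between the pads) lies 19 mm behind it; z points along the fingers, y is the line along which they close (so a half turn about z gives the same grasp; the last joint's range is limited). The gripper opens to 85 mm and grips with 20 to 120 N. Pads are 22 mm wide; open, the fingers measure 114 mm over their backs; the gripper's body (76 mm by 85 mm) begins 54 mm behind the grasp point. The pads swing forward as they close: fully open they stand 13 mm farther back than shut.
Start: joints at [1.04, 0.207, 1.542, -0, 1.393, -0.15], TCP at [0.214, 0.534, 0.231] pointing down, gripper open.
Joint ranges: [-2.73, 2.73], [-0.86, 2.22], [0.23, 2.46], [-1.11, 4.25], [0.08, 2.63], [-2.82, 2.82]. Speed limits (rad/s): [2.79, 2.79, 3.14, 3.14, 3.14, 3.14].

INTERFACE

Orientations are given as [roll, pitch, yaw] about the fixed x, y, z axes, in that order (R = Rz(yaw) Ry(pitch) Rx(roll)).
In Python, from bench import robot gives the robot as it stands.
- The arm moves only by the tool send_rows, never from a script. Its argument "commands" is a list of rows, each a list of 7 numbers: the shift along the tool's x, y, z in m, then the turn, a rotation vector about the tool's x, y, z in rad, then the finger opening in m, from 0 to 0.0854. In form: [[x, y, z, ax, ay, az, claw], ...]. A call has 1 to 5 rows; each row shifts and turns the commanded pose from where the row before left it, along the tool's axes as they then stand; what a row does not reach is not made up. A row lasts 1/12 s, in which the tool goes at most 41.7 mm and 7.16 degrees, less where a joint would pass 70% of its speed; a pose out of reach is approached as far as the arm can. A call is refused whole if a number of a shift passes 0.0417 or a number of a turn 0.125, either way. A call with a gripper value outside its range is refused whole. The fingers move at their own pace and stop on an object; "grip_force" is the grip in N (left out, the last holds). Time passes only in rows, so rows that do not move let the fingers close. It gives the time, the measured TCP pose, the force, the opening and the grip force at its end, in the units of the state.
- robot.read_state(): the state, without advancing time (a new reading comes with each control period).
- robot.snapshot(name): name is "scene" or "top" or "wrist"; returns the picture (400x640x3 uint8, red, green, blue); there is no depth.
- robot.calibration(name): a dict with "camera_matrix" (3x3 intrinsics, pixels), "view" (4x4, takes a point from world to camera coordinates). Camera axes: x right, y up, looking along -z (the intrinsics and any distortion apply to the point x, -y, -z); pixel columns grow to the right and rows downward; lengths in m; the calibration is good to about 2 mm. A picture is of the moment at which its call begins: read the wrist's pose just before it. calibration takes no time and is no camera call; for the wrist camera it gives the pose at the moment of the call.
- robot.close_job(): hands the job in; it is judged then, once.
The state is a dict: "clock": time; "qpos": joint angles; "joint_vel": joint speeds; "joint_torque": joint torques, N m; "tool_pos": TCP position; "tcp_rot": TCP orientation; "contact_force": force on the tool from outside, world axes, zero at the start; "wrist_torque": the same for the moment, N m; "finger_gap": finger opening in m; "gripper_force": force on a finger pad.
Only numpy, scipy, OpenCV 4.12 (cv2) and the standard library are available. Lean on these libraries where they do the work, as an engineer would, in place of code of your own. Each camera call takes 0.05 s, during which the arm holds its last target. There are 200 camera calls.

TASK

Put the loose tray of steel rings back in its own bay of the rack, the one whose card shows a ring: slide it in until its front is flush with the ends of the bay's walls, then swing that bay's keeper bar down level across the mouth. The tray is brittle, so nudge it slowly: never pinch it, ram it or press on it with more than 12 N. Leave the other trays, keepers and things on the bench where they are.

Things in the scene. Friction and masses are not known exactly. Their poses are not given: they have to be found in the camera images.
- tray_ring: The tray to put away: open-topped frosted plastic tray (all sizes in mm), 75 long (its x) by 90 wide (its y) by 40 high, walls 3 thick, one divider along x in the middle, loaded with round steel O-rings (24 across) up to about 16 above its underside; about 0.25 kg. It stands alone on the bench in front of the rack. Origin: centre of its underside, z up.
- bay_ring: The ring tray's bay, one of three equal bays of a plywood rack, side by side in any order (124 apart). Told by the sample on the white card behind it (64 to +x of the origin, 47 high): here one round ring, 26 across. No floor: trays slide on the bench. Mouth on its -x side; side walls 30 high, 8 thick, inner faces at y -50 and +50, front ends at x -37.5; back stop at x +43.5. x points in, z up.
- bay_ring_home (a point): Origin of that bay, same axes: the point on the bench where the tray's origin is when its front is exactly flush with the wall ends and it is centred; then 6 of free space remain behind the tray, 5 at each side.
- keeper_ring (a joint): The keeper of that bay: a steel bar (12 wide, 8 thick, reaching 50 from its pivot) that turns on a pin about the bay's x axis. 0: bar stands straight up; negative: it leans outward (to the bay's +y); 1.57: it lies level across the mouth (its end stop), pointing to the bay's -y, its top 26 above the bench. Stays where it is left; moves with about 1 N. It starts near upright (-0.25 to 0.05).
- keeper_ring_pivot (a point): Pivot of that keeper, in the middle of the bar's thickness: 20 above the bench, 16.5 in front of the end of the bay's +y wall (54 to +y and 54 to -x of the bay's origin). The pin ends 9.5 in front of it.
- keeper_ring_tip (a point): Free end of that keeper, 50 from the pivot.
- bay_buckle: A bay of the same make, its card showing a rectangular buckle (22 by 32); it already holds its tray and its keeper is down. Origin and axes as for bay_ring.
- bay_stud: A bay of the same make, its card showing two small round studs; empty, its keeper up; its tray is elsewhere. Origin and axes as for bay_ring.
- tray_buckle: Tray of the same size filled with rectangular buckles, standing in its bay; leave it. Origin: centre of its underside.
- keeper_buckle_tip (a point): Free end of the keeper of bay_buckle (down); leave it.
- keeper_stud_tip (a point): Free end of the keeper of bay_stud (up); leave it.
- bottle_tall: Amber glass bottle, 56 across, 150 high; a bystander. Origin on its underside.
- bottle_small: White plastic bottle, 44 across, 110 high; a bystander. Origin on its underside.
- jar: Glass jar with green lid, 68 across, 75 high; a bystander. Origin on its underside.
- pliers: Pliers with red handles lying along their x, about 135 long, 50 wide, 20 high; a bystander. Origin on its underside.
- rivet_tub: Small frosted tub of rivets, 70 by 55 by 30 high; a bystander. Origin on its underside.
- mallet: Rubber-headed mallet lying along its x, 230 long, head 80 by 40, 40 high; a bystander. Origin on its underside.
- awl: Awl (steel shank, red handle) lying along its x, about 200 long; a bystander. Origin on its underside.
Things that resemble listed ones, but are neither listed nor needed, are in the scene too. What is shaped like the bay_ring but black or blue is not meant.

How it is judged:
On the way, in this order (a step that is already met when the one before it is completed fails the run):
1. the ring tray is home in its own bay, its front flush (x of tray_ring in the frame of bay_ring_home between -0.007 and 0.0085 m and y of tray_ring in the frame of bay_ring_home between -0.008 and 0.008 m and angle between the x axis of tray_ring and the x axis of bay_ring, either way round below 0.15 rad and height (world z) of tray_ring below 0.006 m and angle between tray_ring's own z axis and vertical below 0.05 rad), for 0.2 s.
2. that bay's keeper is down across the mouth (value of joint keeper_ring above 1.35 rad), for 0.2 s.
At the end, for the whole second after the job is handed in: The ring tray stands flat on the bench in the ring bay, at rest, its front flush with the ends of the side walls (no more than 7 mm proud or 8.5 mm too deep, within 8 mm of the bay's middle and 0.15 rad of square), and that bay's keeper is down (at least 1.35 rad) (all of step 1 and value of joint keeper_ring above 1.35 rad and linear speed of tray_ring below 0.02 m/s); the robot touches nothing.
It fails at once if the ring tray pinched, rammed or pressed with more than 12 N by the gripper or arm, or against the bay or its keeper (contact force between any of the fingers, the arm, bay_ring and tray_ring above 12 N).
It fails at once if the ring tray tipped (0.35 rad) (angle between tray_ring's own z axis and vertical above 0.35 rad).
It fails at once if the buckle tray or another bay's keeper moved by more than 20 mm (distance of any of tray_buckle, keeper_buckle_tip, keeper_stud_tip from where it was at the start of the episode above 0.02 m).
It fails at once if a bystander moved by more than 30 mm (distance of any of bottle_tall, bottle_small, jar, pliers, rivet_tub, mallet, awl from where it was at the start of the episode above 0.03 m).
It also fails if it takes over 72 s, if anything falls off the work surface, if the arm or the gripper's body presses on something with over 40 N, if the wrist force passes 120 N, or if a joint passes its speed limit or range.

## Working session

There is one attempt and no reset: what is moved stays moved. The work goes in short steps, Python scripts to look and compute and a tool call to move; the robot and the scene stay as the last step left them, time stands still between calls to the robot, and variables do not carry over. Pictures are saved under pics/ and viewed, at most 10 in all, crops included, and the job is handed in when it is done.

Besides the shell and the picture viewer there is one more tool, called after "Call:" as name([rows], argument=value, ...), one row to a line, values as JSON. send_rows: Moves the arm, as the interface text tells. Its arguments: {"type":"object","properties":{"commands":{"type":"array","items":{"type":"array","items":{"type":"number"}}},"grip_force":{"type":"number"}},"required":["commands"]}

```bash
mkdir -p pics; ls; cat > h.py <<'E'
import cv2,numpy as np
from bench import robot
def save(cam,name):
    im=robot.snapshot(cam); cv2.imwrite(f'pics/{name}.png',cv2.cvtColor(im,cv2.COLOR_RGB2BGR)); return im
def ray(cal,uv):
    K=np.array(cal['camera_matrix']);V=np.array(cal['view'])
    p=np.linalg.inv(K)@[uv[0],uv[1],1]; d=V[:3,:3].T@(p*[1,-1,-1]); o=-V[:3,:3].T@V[:3,3]
    return o,d
def at(cal,uv,z):
    o,d=ray(cal,uv); return o+d*(z-o[2])/d[2]
def proj(cal,P):
    K=np.array(cal['camera_matrix']);V=np.array(cal['view'])
    c=(V[:3,:3]@np.array(P)+V[:3,3])*[1,-1,-1]; q=K@c; return q[:2]/q[2]
E
python3 - <<'E'
from h import *
s=robot.read_state(); print(s['clock'],s['tool_pos'],s['tcp_rot'],s['finger_gap'],s['contact_force'])
for c in('top','scene'):
    save(c,c+'0'); k=robot.calibration(c); print(c,k)
E
```

```text
pics
0.0 [0.21333195 0.53314434 0.23012525] [-3.13933139e+00 -3.07812195e-04  2.76078229e+00] 0.08553918290663266 [ 0.35906395  0.47711498 -0.38714055]
top {'camera_matrix': array([[384.72359383,   0.        , 313.96309473],
       [  0.        , 384.72359383, 200.12603823],
       [  0.        ,   0.        ,   1.        ]]), 'view': array([[ 4.65222099e-03, -9.99989032e-01, -5.40999336e-04,
        -6.87393935e-02],
       [ 9.97360255e-01,  4.60078658e-03,  7.24662366e-02,
        -4.92574544e-01],
       [-7.24629528e-02, -8.76700182e-04,  9.97370719e-01,
        -1.11500190e+00],
       [ 0.00000000e+00,  0.00000000e+00,  0.00000000e+00,
         1.00000000e+00]])}
scene {'camera_matrix': array([[511.77163991,   0.        , 319.01420958],
       [  0.        , 511.77163991, 199.84205943],
       [  0.        ,   0.        ,   1.        ]]), 'view': array([[-0.47192298,  0.88157258, -0.01088463,  0.29741914],
       [-0.63155956, -0.32942033,  0.70186521,  0.21644653],
       [ 0.61515951,  0.33810061,  0.71222662, -2.09544249],
       [ 0.        ,  0.        ,  0.        ,  1.        ]])}
```

View pics/top0.png

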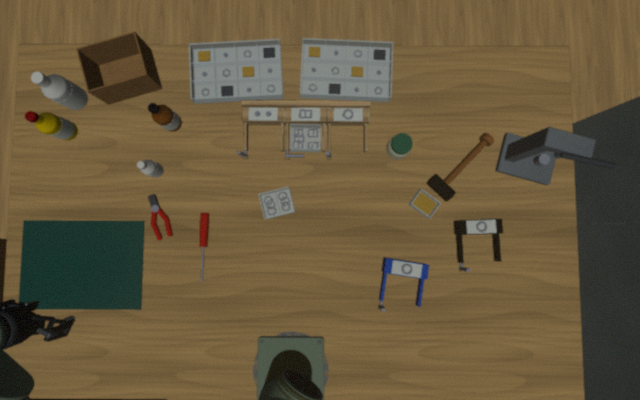

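View pics/scene0.png

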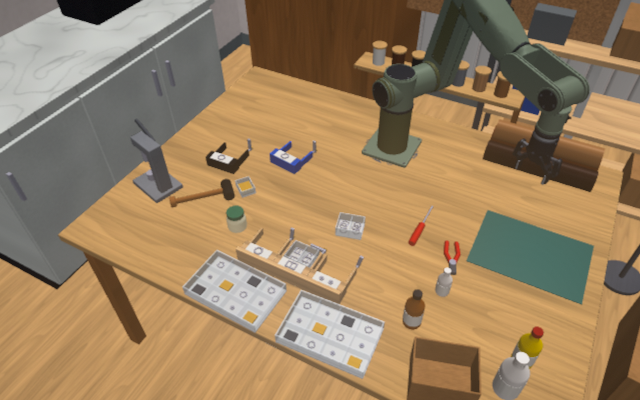

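The top view shows the rack at (305,115). Its cards are studs (262,115), buckle (305,115) and ring (348,115), and the loose tray is at (277,203). Candidates:
- **Ring bays:** plywood (348,130), black (480,227) and blue (406,268). I choose the plywood one.
- **Trays:** loose (277,203), the buckle tray in its bay (305,138), and the small tub (425,203).

I'll check this in a close crop.

```bash
python3 - <<'E'
from h import *
im=cv2.imread('pics/top0.png')
c=im[90:225,225:385]; cv2.imwrite('pics/crop1.png',cv2.resize(c,None,fx=4.4,fy=4.4,interpolation=cv2.INTER_CUBIC))
k=robot.calibration('top')
for uv,z in [((277,203),.03),((348,115),.047),((327,155),.06)]: print(at(k,uv,z))
E
```

```text
[0.48311917 0.04111068 0.03      ]
[ 0.74005226 -0.16455355  0.047     ]
[ 0.61935439 -0.10316496  0.06      ]
```

View pics/crop1.png

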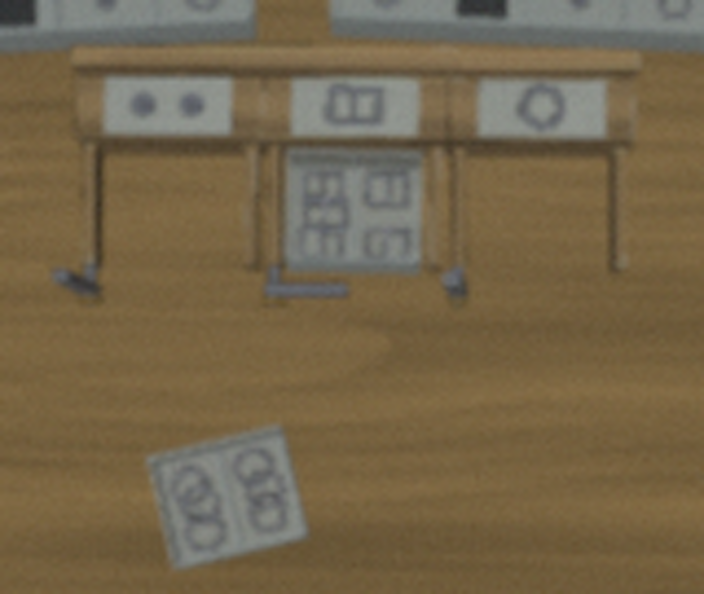

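The crop confirms it. The ring bay is on the right: ring card at crop (540,107), walls at 459 and 618, front ends near y=268, keeper up near (455,283). The loose tray holds rings, with corners at crop (148,458), (281,427), (308,538) and (174,570). Next I measure the poses.

```bash
python3 - <<'E'
from h import *
k=robot.calibration('top')
f=lambda u,v,z: at(k,(225+(u+.5)/4.4-.5,90+(v+.5)/4.4-.5),z)
C=np.array([f(*p,.04) for p in [(148,458),(281,427),(308,538),(174,570)]])
print(C,C.mean(0)); 
for a,b in((0,1),(1,2),(2,3),(3,0)): d=C[b]-C[a]; print(np.hypot(*d[:2]),np.degrees(np.arctan2(d[1],d[0])))
print('cards',[f(*p,.047) for p in((167,105),(355,106),(541,107))])
print('wall ends', [f(*p,.03) for p in((92,267),(252,269),(279,267),(432,269),(457,268),(619,269))])
E
```

```text
[[ 0.50914644  0.09465327  0.04      ]
 [ 0.53001855  0.00746941  0.04      ]
 [ 0.45705629 -0.01089766  0.04      ]
 [ 0.4357209   0.07653979  0.04      ]] [0.48298554 0.0419412  0.04      ]
0.08964747955559862 -76.53659307472986
0.07523855732435848 -165.8702951987809
0.09000282034248101 103.71264160752506
0.07562676869001617 13.85770722779098
cards [array([0.74345908, 0.08459165, 0.047     ]), array([ 0.74334284, -0.04002995,  0.047     ]), array([ 0.74322068, -0.16330005,  0.047     ])]
wall ends [array([0.63800786, 0.13548992, 0.03      ]), array([0.63714081, 0.02853003, 0.03      ]), array([0.63857556, 0.01049856, 0.03      ]), array([ 0.63768722, -0.0917599 ,  0.03      ]), array([ 0.63843946, -0.10846443,  0.03      ]), array([ 0.63825482, -0.21671294,  0.03      ])]
```

Call:
send_rows([
  [0, 0, 0, 0, 0, -0.1246, 0.05],
  [0, 0, 0, 0, 0, -0.1246, 0.05],
  [0, 0, 0, 0, 0, -0.1246, 0.05],
  [0, 0, 0, 0, 0, -0.1246, 0.05],
  [0, 0, 0, 0, 0, -0.1246, 0.05],
])

```text
clock: 0.52
tool_pos: [0.2135, 0.5334, 0.2306]
tcp_rot: [-3.141, -0.001, -2.893]
contact_force: [-0.1, -0.5, 0.5]
finger_gap: 0.0501
gripper_force: 0.0
```

Call:
send_rows([
  [-0.0096, -0.0361, 0, 0, 0, 0, 0.05],
  [-0.0096, -0.0361, 0, 0, 0, 0, 0.05],
  [-0.0096, -0.0361, 0, 0, 0, 0, 0.05],
  [-0.0096, -0.0361, 0, 0, 0, 0, 0.05],
  [-0.0096, -0.0361, 0, 0, 0, 0, 0.05],
])

```text
clock: 0.93
tool_pos: [0.3036, 0.3684, 0.2307]
tcp_rot: [-3.141, -0.001, -2.899]
contact_force: [1.2, 0.5, -0.1]
finger_gap: 0.0497
gripper_force: 0.0
```

Call:
send_rows([
  [-0.0096, -0.0361, 0, 0, 0, 0, 0.05],
  [-0.0096, -0.0361, 0, 0, 0, 0, 0.05],
  [-0.0096, -0.0361, 0, 0, 0, 0, 0.05],
  [-0.0096, -0.0361, 0, 0, 0, 0, 0.05],
  [-0.0096, -0.0361, 0, 0, 0, 0, 0.05],
])

```text
clock: 1.35
tool_pos: [0.3936, 0.2046, 0.231]
tcp_rot: [3.142, -0.0, -2.899]
contact_force: [0.6, 0.3, -0.1]
finger_gap: 0.0502
gripper_force: 0.0
```

Call:
send_rows([
  [-0.0096, -0.0361, 0, 0, 0, 0, 0.05],
  [-0.0096, -0.0361, 0, 0, 0, 0, 0.05],
  [-0.0096, -0.0361, 0, 0, 0, 0, 0.05],
  [-0.0096, -0.0361, 0, 0, 0, 0, 0.05],
  [0, 0, 0, 0, 0, 0, 0.05],
])

```text
clock: 1.77
tool_pos: [0.468, 0.0699, 0.2312]
tcp_rot: [-3.138, 0.001, -2.906]
contact_force: [-0.3, -0.1, -0.6]
finger_gap: 0.0499
gripper_force: 0.0
```

```bash
python3 - <<'E'
from h import *
s=robot.read_state(); print(s['clock'],s['tool_pos'],s['tcp_rot'],s['finger_gap'],s['contact_force'],s['qpos'])
k=robot.calibration('wrist');im=save('wrist','w1'); print(k)
print([proj(k,p) for p in [(.483,.042,0.02),(.638,-.105,.03),(.46,.075,.024)]])
E
```

```text
1.7667 [0.46801253 0.06994277 0.23122933] [-3.13812357e+00  9.25873537e-04 -2.90616951e+00] 0.049860110861720416 [-0.29057379 -0.06770691 -0.59204468] [-0.03272966 -0.01422605  1.7827879  -0.00316257  1.37121986 -1.83832333]
{'camera_matrix': array([[359.77324378,   0.        , 315.88916244],
       [  0.        , 359.77324378, 199.41785986],
       [  0.        ,   0.        ,   1.        ]]), 'view': array([[-0.23320347,  0.97242186, -0.0034435 ,  0.04247075],
       [-0.92329699, -0.22253106, -0.31305366,  0.48818211],
       [-0.30518651, -0.06982583,  0.9497292 , -0.23146845],
       [ 0.        ,  0.        ,  0.        ,  1.        ]])}
[array([286.74164018, 173.01852187]), array([123.70415625, 279.51670165]), array([324.05965931, 159.54869208])]
```

View pics/w1.png

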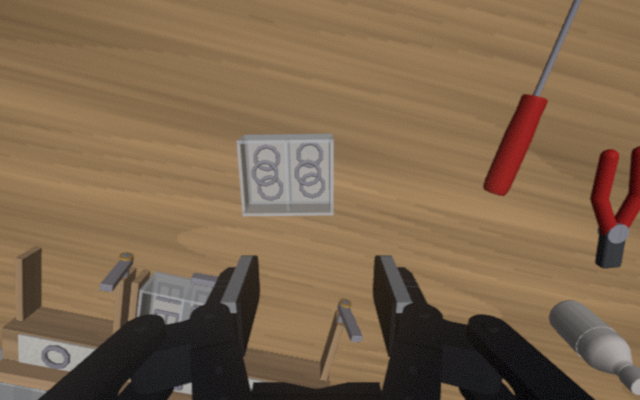

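The wrist view shows the ring tray with rim corners at (237,140), (334,135), (333,214) and (242,216). The open fingers are at (250,260) and (385,260), and the ring bay is at lower left with its keeper at (118,272).

```bash
python3 - <<'E'
from h import *
s=robot.read_state(); k=robot.calibration('wrist'); print(s['tool_pos'],s['tcp_rot'])
im=cv2.imread('pics/w1.png'); c=cv2.resize(im[120:225,225:345],None,fx=5,fy=5,interpolation=cv2.INTER_CUBIC); cv2.imwrite('pics/w1c.png',c)
C=np.array([at(k,p,.04) for p in [(237,139),(334,134.5),(333,215),(242,216)]])
print(C,C.mean(0))
for a,b in((0,1),(1,2),(2,3),(3,0)): d=C[b]-C[a]; print(np.hypot(*d[:2]),np.degrees(np.arctan2(d[1],d[0])))
print('walls ring', at(k,(41,248),.03),at(k,(118,283),.03), 'keeper tip',at(k,(106,288),.07),at(k,(126,257),.02))
# fingertip depth: where tips (inner front corners) would lie along tool y=+-25mm
for uv in((258,257),(375,257)):
  for z in (.231,.236,.241): print(uv,z,at(k,uv,z)-s['tool_pos'])
E
```

```text
[0.466447   0.07256393 0.23094866] [-3.14123421e+00 -5.25197056e-04 -2.90512248e+00]
[[ 0.45489072 -0.00571341  0.04      ]
 [ 0.4299392   0.08023012  0.04      ]
 [ 0.50663309  0.09896579  0.04      ]
 [ 0.52872465  0.01182145  0.04      ]] [0.48004692 0.04632599 0.04      ]
0.08949228359193451 106.18931192229384
0.07894920658323248 13.728004031231793
0.08990090511407815 -75.77488170999068
0.07588754939551628 -166.64029101537253
walls ring [ 0.61776052 -0.18825718  0.03      ] [ 0.64116714 -0.10689048  0.03      ] keeper tip [ 0.61996535 -0.09905695  0.07      ] [ 0.61383864 -0.10527379  0.02      ]
(258, 257) 0.231 [-8.18760308e-04 -2.68203900e-02  5.13448267e-05]
(258, 257) 0.236 [-0.00353246 -0.02655317  0.00505134]
(258, 257) 0.241 [-0.00624617 -0.02628594  0.01005134]
(375, 257) 0.231 [-1.28101310e-02  2.29146905e-02  5.13448267e-05]
(375, 257) 0.236 [-0.01510051  0.02142616  0.00505134]
(375, 257) 0.241 [-0.01739089  0.01993762  0.01005134]
```

View pics/w1c.png

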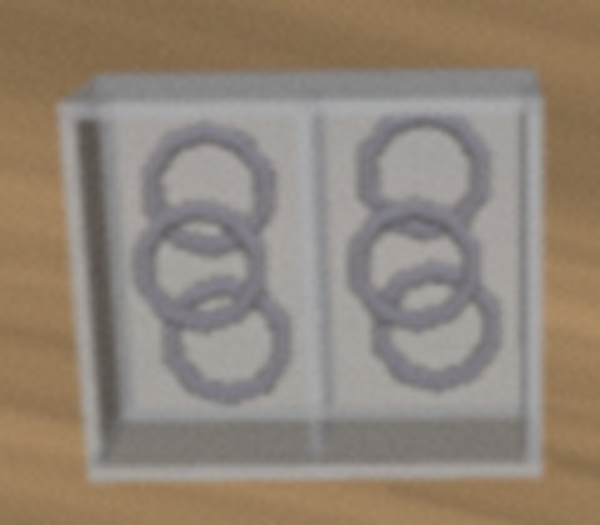

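```bash
python3 - <<'E'
from h import *
V=np.eye(4);V[:3]=[[-0.23320347,0.97242186,-0.0034435,0.04247075],[-0.92329699,-0.22253106,-0.31305366,0.48818211],[-0.30518651,-0.06982583,0.9497292,-0.23146845]]
k=dict(camera_matrix=robot.calibration('wrist')['camera_matrix'],view=V)
C=np.array([at(k,(225+(u+.5)/5-.5,120+(v+.5)/5-.5),.04) for u,v in [(58,104),(543,97),(543,476),(88,479)]])
print(C.mean(0))
for a,b in((0,1),(1,2),(2,3),(3,0)): d=C[b]-C[a]; print(np.hypot(*d[:2]),np.degrees(np.arctan2(d[1],d[0])))
print('ring wall end top corners',at(k,(41,248),.03),at(k,(20,262),.03),at(k,(137,268),.03))
s=robot.read_state();print(s['tool_pos'],s['tcp_rot'])
E
```

```text
[0.48328882 0.04318383 0.04      ]
0.08967670198483503 104.34134943810066
0.07470739913099814 14.348677604503989
0.08999785381898098 -76.03609655989749
0.07411517298871154 -165.89802582434888
ring wall end top corners [ 0.62036737 -0.19247974  0.03      ] [ 0.64259345 -0.21433711  0.03      ] [ 0.62043572 -0.09209688  0.03      ]
[0.466447   0.07256393 0.23094866] [-3.14123421e+00 -5.25197056e-04 -2.90512248e+00]
```

Top and wrist views agree: tray at (0.483, 0.0425), yaw 14°, and the bay is square to the world with home near (0.677, −0.163). My plan is to lower the fingers into the tray, one each side of the divider and above the rings. I then drag it sideways by its side wall and push its rear wall inwards.

Call:
send_rows([
  [-0.004, -0.014, 0, 0, 0, 0, 0.05],
  [-0.005, -0.019, 0.01, 0, 0, 0, 0.05],
  [0, 0, 0.035, 0, 0, 0, 0.05],
  [0, 0, 0.035, 0, 0, 0, 0.05],
  [0, 0, 0.03, 0, 0, 0, 0.05],
])

```text
clock: 2.23
tool_pos: [0.481, 0.0464, 0.1195]
tcp_rot: [3.141, -0.001, -2.899]
contact_force: [-0.0, 0.3, -0.0]
finger_gap: 0.0501
gripper_force: 0.0
```

Call:
send_rows([
  [0, 0, 0.015, 0, 0, 0, 0.05],
  [0, 0, 0.015, 0, 0, 0, 0.05],
  [0, 0, 0, 0, 0, 0, 0.05],
  [0, 0, 0, 0, 0, 0, 0.05],
  [0, 0, 0, 0, 0, 0, 0.05],
])

```text
clock: 2.65
tool_pos: [0.4825, 0.0462, 0.0921]
tcp_rot: [-3.141, 0.001, -2.898]
contact_force: [-0.3, -0.0, -0.0]
finger_gap: 0.0499
gripper_force: 0.0
```

```bash
python3 - <<'E'
from h import *
k=robot.calibration('wrist');im=save('wrist','w2')
s=robot.read_state(); print(s['clock'],s['tool_pos'],s['tcp_rot'],s['finger_gap'],s['contact_force'])
for i in range(3):
  s=robot.read_state(); print(s['tool_pos'])
E
```

```text
2.7 [0.48304261 0.04597068 0.09261907] [-3.14093094e+00  2.37514318e-03 -2.89862740e+00] 0.049932139449920455 [ 0.39067549 -0.38416627  0.06629095]
[0.48304261 0.04597068 0.09261907]
[0.48304261 0.04597068 0.09261907]
[0.48304261 0.04597068 0.09261907]
```

View pics/w2.png

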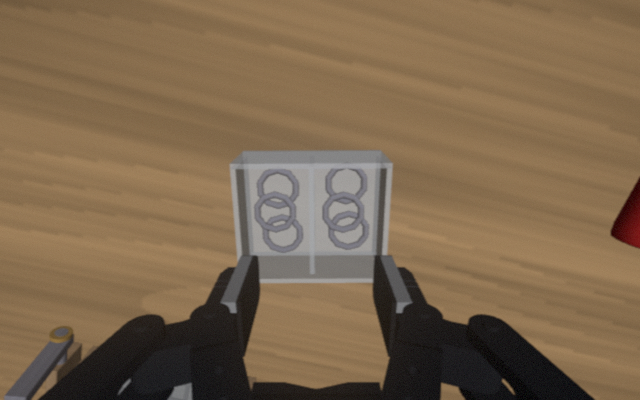

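The fingers hover over the tray, whose rim corners are at (232,164), (390,163), (386,282) and (237,283). Divider is at x=312, with fingers at 258 and 375.

```bash
python3 - <<'E'
from h import *
k=robot.calibration('wrist');s=robot.read_state()
C=np.array([at(k,p,.04) for p in [(231.5,164.5),(390.5,163),(386.5,282.5),(236.5,283)]]);print(C.mean(0)[:2])
for a,b in((0,1),(1,2),(2,3),(3,0)): d=C[b]-C[a]; print(np.hypot(*d[:2]),np.degrees(np.arctan2(d[1],d[0])))
from scipy.spatial.transform import Rotation as R
M=R.from_euler('xyz',s['tcp_rot']).as_matrix(); print(M.T@(C.mean(0)-s['tool_pos']))
# finger tip inner corners
for z in (.092,.097,.102): print(z,[(M.T@(at(k,p,z)-s['tool_pos'])).round(4) for p in((258,257),(375,257),(237,257),(395,257))])
E
```

```text
[0.48431436 0.04284908]
0.08748541192311578 104.47574718345582
0.07496914359884901 15.769127245288141
0.09231929219919113 -75.84319405755666
0.07450235375282804 -167.93997439788143
[-0.00035842 -0.00330106  0.05262226]
0.092 [array([ 0.0068, -0.026 ,  0.0006]), array([0.0068, 0.0254, 0.0006]), array([ 0.0068, -0.0352,  0.0006]), array([0.0068, 0.0342, 0.0006])]
0.097 [array([ 0.0093, -0.0251, -0.0044]), array([ 0.0094,  0.0245, -0.0044]), array([ 0.0093, -0.034 , -0.0044]), array([ 0.0094,  0.0329, -0.0044])]
0.102 [array([ 0.0119, -0.0242, -0.0094]), array([ 0.0119,  0.0236, -0.0094]), array([ 0.0119, -0.0328, -0.0094]), array([ 0.0119,  0.0317, -0.0094])]
```

Call:
send_rows([
  [0, -0.0033, 0, 0, 0, 0, 0.05],
  [0, 0, 0.015, 0, 0, 0, 0.05],
  [0, 0, 0.015, 0, 0, 0, 0.05],
  [0, 0, 0.015, 0, 0, 0, 0.05],
  [0, 0, 0, 0, 0, 0, 0.05],
])

```text
clock: 3.12
tool_pos: [0.4812, 0.0422, 0.0448]
tcp_rot: [3.14, -0.004, -2.9]
contact_force: [-1.1, -0.5, -0.4]
finger_gap: 0.0501
gripper_force: 0.0
```

Call:
send_rows([
  [0, 0, 0.0075, 0, 0, 0, 0.05],
  [0, 0, 0.0075, 0, 0, 0, 0.05],
  [0, 0, 0.0075, 0, 0, 0, 0.05],
  [0, 0, 0.007, 0, 0, 0, 0.05],
  [0, 0, 0, 0, 0, 0, 0.05],
])

```text
clock: 3.53
tool_pos: [0.4817, 0.0424, 0.0155]
tcp_rot: [3.141, -0.002, -2.899]
contact_force: [-0.8, -0.4, -0.2]
finger_gap: 0.0504
gripper_force: 0.0
```

Call:
send_rows([
  [0, 0, 0, 0, 0, 0, 0.05],
  [0, -0.001, 0, 0, 0, 0, 0.05],
  [0, -0.001, 0, 0, 0, 0, 0.05],
  [0, -0.001, 0, 0, 0, 0, 0.05],
  [0, -0.001, 0, 0, 0, 0, 0.05],
])

```text
clock: 3.95
tool_pos: [0.484, 0.0386, 0.0171]
tcp_rot: [3.141, 0.001, -2.9]
contact_force: [-0.8, 2.1, 0.4]
finger_gap: 0.0498
gripper_force: 1.0
```

Call:
send_rows([
  [0, -0.001, 0, 0, 0, 0, 0.05],
  [0, -0.001, 0, 0, 0, 0, 0.05],
  [0, -0.001, 0, 0, 0, 0, 0.05],
  [0, -0.001, 0, 0, 0, 0, 0.05],
  [0, -0.001, 0, 0, 0, 0, 0.05],
])

```text
clock: 4.37
tool_pos: [0.4851, 0.0336, 0.0169]
tcp_rot: [3.142, 0.0, -2.899]
contact_force: [-0.1, 2.3, 2.4]
finger_gap: 0.0497
gripper_force: 1.2
```

Call:
send_rows([
  [0, -0.002, 0, 0, 0, 0, 0.05],
  [0, -0.002, 0, 0, 0, 0, 0.05],
  [0, -0.002, 0, 0, 0, 0, 0.05],
  [0, -0.002, 0, 0, 0, 0, 0.05],
  [0, -0.002, 0, 0, 0, 0, 0.05],
])

```text
clock: 4.78
tool_pos: [0.4875, 0.0236, 0.0168]
tcp_rot: [3.142, -0.0, -2.899]
contact_force: [0.4, 2.0, 3.3]
finger_gap: 0.05
gripper_force: 1.3
```

```bash
python3 - <<'E'
from h import *
im=save('wrist','w3')
s=robot.read_state(); print(s['clock'],s['tool_pos'],s['tcp_rot'],s['finger_gap'],s['contact_force'])
E
```

```text
4.8333 [0.48757018 0.02324763 0.01675214] [-3.14118475e+00 -1.58634391e-05 -2.89960144e+00] 0.05003285619928296 [-0.5716271   1.77295986  1.54173815]
```

View pics/w3.png

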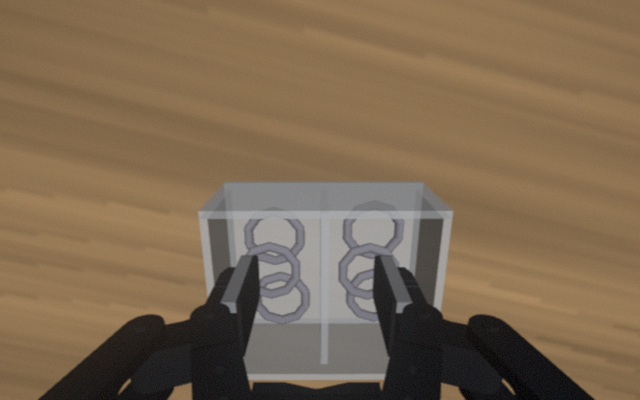

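The fingers are inside the tray, clear of the rings and divider (324 vs finger middle 316). The tray follows at about 2 N.

Call:
send_rows([
  [0, -0.003, -0.001, 0, 0, 0, 0.05],
  [0, -0.004, -0.001, 0, 0, 0, 0.05],
  [0, -0.004, 0, 0, 0, 0, 0.05],
  [0, -0.004, 0, 0, 0, 0, 0.05],
  [0, -0.005, 0, 0, 0, 0, 0.05],
])

```text
clock: 5.25
tool_pos: [0.4921, 0.004, 0.0187]
tcp_rot: [3.141, -0.0, -2.899]
contact_force: [-0.5, 0.6, -0.1]
finger_gap: 0.0502
gripper_force: 0.6
```

Call:
send_rows([
  [0, -0.005, 0, 0, 0, 0, 0.05],
  [0, -0.005, 0, 0, 0, 0, 0.05],
  [0, -0.005, 0, 0, 0, 0, 0.05],
  [0, -0.005, 0, 0, 0, 0, 0.05],
  [0, -0.005, 0, 0, 0, 0, 0.05],
])

```text
clock: 5.67
tool_pos: [0.4983, -0.0204, 0.0187]
tcp_rot: [-3.142, -0.0, -2.899]
contact_force: [-0.1, 0.5, -1.7]
finger_gap: 0.05
gripper_force: 0.5
```

Call:
send_rows([
  [0, -0.005, 0, 0, 0, 0, 0.05],
  [0, -0.005, 0, 0, 0, 0, 0.05],
  [0, -0.005, 0, 0, 0, 0, 0.05],
  [0, -0.005, 0, 0, 0, 0, 0.05],
  [0, -0.005, 0, 0, 0, 0, 0.05],
])

```text
clock: 6.08
tool_pos: [0.5043, -0.0446, 0.0188]
tcp_rot: [3.142, -0.0, -2.899]
contact_force: [-0.1, 1.0, -0.4]
finger_gap: 0.0498
gripper_force: 0.5
```

Call:
send_rows([
  [0, -0.005, 0, 0, 0, 0, 0.05],
  [0, -0.005, 0, 0, 0, 0, 0.05],
  [0, -0.005, 0, 0, 0, 0, 0.05],
  [0, -0.005, 0, 0, 0, 0, 0.05],
  [0, -0.004, 0, 0, 0, 0, 0.05],
])

```text
clock: 6.5
tool_pos: [0.5101, -0.068, 0.0188]
tcp_rot: [-3.141, 0.0, -2.899]
contact_force: [0.1, 1.1, -1.7]
finger_gap: 0.0503
gripper_force: 0.6
```

```bash
python3 - <<'E'
from h import *
im=save('wrist','w4'); k=robot.calibration('wrist')
s=robot.read_state(); print(s['clock'],s['tool_pos'],s['tcp_rot'],s['finger_gap'],s['contact_force'])
save('top','t4')
E
```

```text
6.55 [ 0.51050308 -0.06864971  0.01894238] [-3.14062705e+00  4.78479378e-04 -2.89977238e+00] 0.04983678239560198 [ 0.31693305 -0.15480847 -0.43787571]
```

View pics/w4.png

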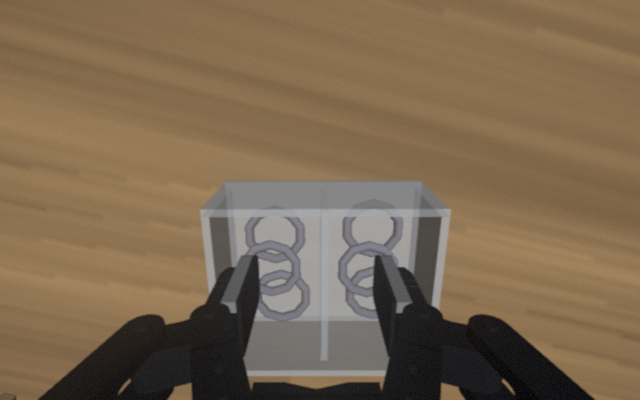

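The tray still follows squarely: front rim corners (201,211) and (450,211), divider at 324.

```bash
python3 - <<'E'
from h import *
from scipy.spatial.transform import Rotation as R
k=robot.calibration('wrist');s=robot.read_state();M=R.from_euler('xyz',s['tcp_rot']).as_matrix()
for p in((201,211),(450,211),(447,376),(205,376),(316,200)): print((M.T@(at(k,p,.04)-s['tool_pos'])).round(4))
E
```

```text
[ 0.0361 -0.0416 -0.021 ]
[ 0.0361  0.0473 -0.0211]
[-0.0378  0.0546 -0.021 ]
[-0.0378 -0.0473 -0.0209]
[ 0.0403 -0.0005 -0.021 ]
```

Call:
send_rows([
  [0, -0.004, 0, 0, 0, 0, 0.05],
  [0, -0.005, 0, 0, 0, 0, 0.05],
  [0, -0.005, 0, 0, 0, 0, 0.05],
  [0, -0.005, 0, 0, 0, 0, 0.05],
  [0, -0.005, 0, 0, 0, 0, 0.05],
])

```text
clock: 7.02
tool_pos: [0.5159, -0.0911, 0.0189]
tcp_rot: [3.142, 0.0, -2.899]
contact_force: [-0.8, 2.8, 1.7]
finger_gap: 0.0499
gripper_force: 1.1
```

Call:
send_rows([
  [0, -0.005, 0, 0, 0, 0, 0.05],
  [0, -0.005, 0, 0, 0, 0, 0.05],
  [0, -0.005, 0, 0, 0, 0, 0.05],
  [0, -0.005, 0, 0, 0, 0, 0.05],
  [0, -0.005, 0, 0, 0, 0, 0.05],
])

```text
clock: 7.43
tool_pos: [0.5219, -0.1155, 0.0188]
tcp_rot: [-3.142, 0.0, -2.899]
contact_force: [-0.0, 2.8, 1.2]
finger_gap: 0.0498
gripper_force: 1.2
```

Call:
send_rows([
  [0, -0.005, 0, 0, 0, 0, 0.05],
  [0, -0.005, 0, 0, 0, 0, 0.05],
  [0, -0.005, 0, 0, 0, 0, 0.05],
  [0, -0.005, 0, 0, 0, 0, 0.05],
  [0, -0.005, 0, 0, 0, 0, 0.05],
])

```text
clock: 7.85
tool_pos: [0.5278, -0.1397, 0.0188]
tcp_rot: [3.142, -0.0, -2.899]
contact_force: [-0.5, 1.9, 2.3]
finger_gap: 0.0499
gripper_force: 1.3
```

Call:
send_rows([
  [0, -0.005, 0, 0, 0, 0, 0.05],
  [0, -0.005, 0, 0, 0, 0, 0.05],
  [0, -0.005, 0, 0, 0, 0, 0.05],
  [0, -0.005, 0, 0, 0, 0, 0.05],
  [0, -0.004, 0, 0, 0, 0, 0.05],
])

```text
clock: 8.27
tool_pos: [0.5336, -0.1632, 0.0188]
tcp_rot: [-3.141, 0.0, -2.899]
contact_force: [-0.7, 2.6, 1.9]
finger_gap: 0.0504
gripper_force: 1.2
```

Call:
send_rows([
  [-0.002, 0, 0, 0, 0, 0.025, 0.05],
  [-0.002, 0, 0, 0, 0, 0.025, 0.05],
  [-0.002, 0, 0, 0, 0, 0.025, 0.05],
  [-0.002, 0, 0, 0, 0, 0.025, 0.05],
  [-0.002, 0, 0, 0, 0, 0.025, 0.05],
])

```text
clock: 8.68
tool_pos: [0.5431, -0.1612, 0.0185]
tcp_rot: [-3.141, -0.001, -3.026]
contact_force: [-1.3, 1.5, 0.5]
finger_gap: 0.0499
gripper_force: 0.5
```

Call:
send_rows([
  [-0.002, 0, 0, 0, 0, 0.025, 0.05],
  [-0.002, 0, 0, 0, 0, 0.025, 0.05],
  [-0.002, 0, 0, 0, 0, 0.025, 0.05],
  [-0.002, 0, 0, 0, 0, 0.025, 0.05],
  [-0.002, 0, 0, 0, 0, 0.018, 0.05],
])

```text
clock: 9.1
tool_pos: [0.5526, -0.1604, 0.0182]
tcp_rot: [-3.141, -0.002, 3.14]
contact_force: [-1.6, -0.0, -0.4]
finger_gap: 0.05
gripper_force: 0.8
```

Call:
send_rows([
  [-0.002, 0, 0, 0, 0, 0, 0.05],
  [-0.002, 0, 0, 0, 0, 0, 0.05],
  [-0.002, 0, 0, 0, 0, 0, 0.05],
  [-0.002, 0, 0, 0, 0, 0, 0.05],
  [-0.002, 0, 0, 0, 0, 0, 0.05],
])

```text
clock: 9.52
tool_pos: [0.5634, -0.1601, 0.0187]
tcp_rot: [-3.141, -0.0, 3.141]
contact_force: [-1.9, 0.2, -0.4]
finger_gap: 0.05
gripper_force: 0.7
```

Call:
send_rows([
  [-0.002, 0, 0, 0, 0, 0, 0.05],
  [-0.002, 0, 0, 0, 0, 0, 0.05],
  [-0.002, 0, 0, 0, 0, 0, 0.05],
  [-0.002, 0, 0, 0, 0, 0, 0.05],
  [0, 0, 0, 0, 0, 0, 0.05],
])

```text
clock: 9.93
tool_pos: [0.5719, -0.16, 0.0189]
tcp_rot: [-3.141, 0.001, 3.141]
contact_force: [-0.4, 0.1, -0.5]
finger_gap: 0.0499
gripper_force: 0.3
```

```bash
python3 - <<'E'
from h import *
im=save('wrist','w5'); k=robot.calibration('wrist');print(k['view'].tolist())
s=robot.read_state(); print(s['clock'],s['tool_pos'],s['tcp_rot'],s['finger_gap'],s['contact_force'])
t=save('top','t5')
a=cv2.cvtColor(im,cv2.COLOR_RGB2BGR); b=cv2.cvtColor(t,cv2.COLOR_RGB2BGR)[90:215,225:385]
b=cv2.resize(b,(320,250),interpolation=cv2.INTER_CUBIC)
out=np.zeros((400,790,3),np.uint8); out[:,:470]=a[:,85:555]; out[:250,470:]=b
cv2.imwrite('pics/c5.png',out)
E
```

```text
[[0.0007858855629557894, 0.9999996901706439, -4.5194022777261754e-05, 0.16006760720552538], [-0.9496853067146318, 0.0007321892113352182, -0.31320485645867, 0.5174083588725104], [-0.3132047263280348, 0.00028906327432137057, 0.9496855878911744, 0.0016063332627882622], [0.0, 0.0, 0.0, 1.0]]
9.9833 [ 0.57187931 -0.15996164  0.01895188] [-3.14146987e+00  1.08588631e-03  3.14085637e+00] 0.04977801908069726 [-0.12493524 -0.17882422  0.26855011]
```

View pics/c5.png

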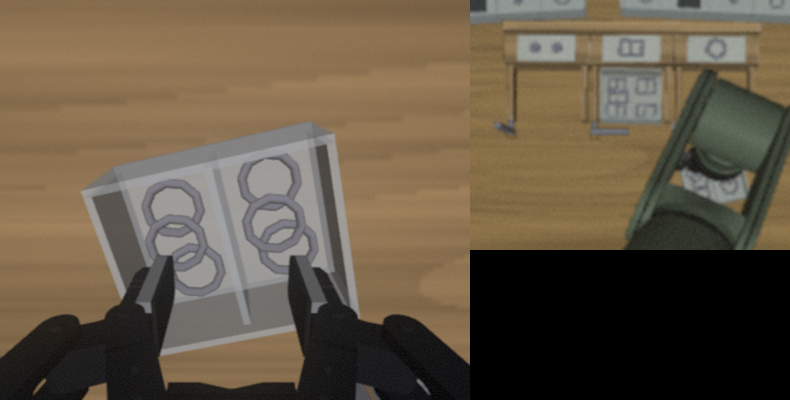

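The tray is still yawed in the tool frame: rear rim corners at full-picture (167,192) and (418,135). The +y finger will meet the inner wall first, so further pushing should square it.

```bash
python3 - <<'E'
from h import *
k=robot.calibration('wrist');s=robot.read_state()
C=[at(k,p,.04) for p in((167,192),(418,135),(442,312))]
print(np.round(C,4)); d=C[1]-C[0]; print(np.hypot(*d[:2]),np.degrees(np.arctan2(d[1],d[0]))-90, np.hypot(*(C[2]-C[1])[:2]))
yaw=np.arctan2(d[1],d[0])-np.pi/2; m=(C[0]+C[1])/2; print('ctr',m[:2]+.0375*np.array([np.cos(yaw),np.sin(yaw)]), s['tool_pos'])
E
```

```text
[[ 0.5287 -0.2127  0.04  ]
 [ 0.5089 -0.1264  0.04  ]
 [ 0.5782 -0.1109  0.04  ]]
0.08847791623693047 12.92908995650518 0.07099245573118405
ctr [ 0.55535852 -0.16117353] [ 0.57185718 -0.15996854  0.01903491]
```

```bash
cat >> h.py <<'E'
from scipy.optimize import minimize
def track(im,k,x0,vmax=255):
    # tray pose (x,y,yaw) by matching the silhouette of its box to grey pixels
    a=im.astype(int); mask=((a[...,0]-a[...,2])<22)[:vmax]&(a.sum(2)[:vmax]>90)
    mask=mask.astype(float); mask[:, :60]=0
    def cost(p):
        c,s=np.cos(p[2]),np.sin(p[2])
        P=[proj(k,(p[0]+c*dx-s*dy,p[1]+s*dx+c*dy,z)) for dx in(-.0375,.0375) for dy in(-.045,.045) for z in(0,.04)]
        h=cv2.convexHull(np.float32(P)).reshape(-1,2); t=np.zeros(im.shape[:2],np.uint8)
        cv2.fillConvexPoly(t,np.int32(np.round(h*16)),1,lineType=8,shift=4)
        return -2*((t[:vmax]*mask).sum())/(t[:vmax].sum()+mask.sum())
    best=min((minimize(cost,np.array(x0)+[0,0,d],method='Nelder-Mead',options=dict(initial_simplex=np.array(x0)+[0,0,d]+np.array([[0,0,0],[.006,0,0],[0,.006,0],[0,0,.06]]),xatol=1e-5,fatol=1e-5)) for d in(-.08,0,.08)),key=lambda r:r.fun)
    return best.x.round(4),round(best.fun,3)
E
python3 - <<'E'
from h import *
k=robot.calibration('wrist')
im=cv2.cvtColor(cv2.imread('pics/w5.png'),cv2.COLOR_BGR2RGB)
print(im[150,300],im[180,270],im[100,100],im[230,190])
print(track(im,k,(.555,-.161,.226)))
E
```

```text
[131 131 131] [145 143 142] [132 106  75] [92 86 82]
(array([ 0.5553, -0.1619,  0.2261]), np.float64(-0.995))
```

Call:
send_rows([
  [-0.0015, 0, 0, 0, 0, 0.02, 0.05],
  [-0.0015, 0, 0, 0, 0, 0.02, 0.05],
  [-0.0015, 0, 0, 0, 0, 0.02, 0.05],
  [-0.0015, 0, 0, 0, 0, 0.02, 0.05],
  [-0.0015, 0, 0, 0, 0, 0.02, 0.05],
])

```text
clock: 10.45
tool_pos: [0.5787, -0.1603, 0.0188]
tcp_rot: [3.142, -0.0, 3.039]
contact_force: [-2.1, -0.4, 0.8]
finger_gap: 0.0498
gripper_force: 1.2
```

Call:
send_rows([
  [-0.001, 0, 0, 0, 0, 0.02, 0.05],
  [-0.001, 0, 0, 0, 0, 0.02, 0.05],
  [-0.001, 0, 0, 0, 0, 0.02, 0.05],
  [-0.001, 0, 0, 0, 0, 0.02, 0.05],
  [-0.001, 0, 0, 0, 0, 0.02, 0.05],
])

```text
clock: 10.87
tool_pos: [0.5838, -0.1609, 0.0188]
tcp_rot: [3.142, 0.0, 2.939]
contact_force: [-2.6, 0.8, 1.8]
finger_gap: 0.0499
gripper_force: 1.1
```

```bash
cat > t.py <<'E'
from h import *
import sys
k=robot.calibration('wrist'); im=save('wrist','w'+sys.argv[1])
s=robot.read_state(); print(s['clock'],s['tool_pos'],s['tcp_rot'],s['contact_force'])
print(track(im,k,[float(v) for v in sys.argv[2:5]]))
E
python3 t.py 6 .57 -.161 .15
```

```text
10.9167 [ 0.58399248 -0.16101939  0.01880668] [3.14154212e+00 3.64597609e-04 2.93818407e+00] [-0.97588845 -0.22388478  0.36889539]
(array([ 0.5671, -0.1594,  0.0198]), np.float64(-0.995))
```

Call:
send_rows([
  [0.002, 0, 0, 0, 0, -0.04, 0.05],
  [0.002, 0, 0, 0, 0, -0.04, 0.05],
  [0.002, 0, 0, 0, 0, -0.04, 0.05],
  [0.002, 0, 0, 0, 0, -0.04, 0.05],
  [0.001, 0, 0, 0, 0, -0.042, 0.05],
])

```text
clock: 11.33
tool_pos: [0.5753, -0.1599, 0.0188]
tcp_rot: [-3.141, 0.002, -3.139]
contact_force: [-0.0, 0.0, -1.2]
finger_gap: 0.05
gripper_force: 0.0
```

Call:
send_rows([
  [0, -0.001, 0, 0, 0, 0, 0.05],
  [0, -0.001, 0, 0, 0, 0, 0.05],
  [0, -0.001, 0, 0, 0, 0, 0.05],
  [0, -0.001, 0, 0, 0, 0, 0.05],
  [0, -0.001, 0, 0, 0, 0, 0.05],
])

```text
clock: 11.75
tool_pos: [0.575, -0.1646, 0.0188]
tcp_rot: [3.141, 0.0, -3.141]
contact_force: [-0.5, 1.9, 0.8]
finger_gap: 0.0499
gripper_force: 1.0
```

Call:
send_rows([
  [-0.002, 0, 0, 0, 0, 0, 0.05],
  [-0.002, 0, 0, 0, 0, 0, 0.05],
  [-0.002, 0, 0, 0, 0, 0, 0.05],
  [-0.002, 0, 0, 0, 0, 0, 0.05],
  [-0.001, 0, 0, 0, 0, 0, 0.05],
])

```text
clock: 12.17
tool_pos: [0.5841, -0.1649, 0.0187]
tcp_rot: [-3.141, 0.0, -3.14]
contact_force: [-0.6, 1.0, -0.4]
finger_gap: 0.0501
gripper_force: 0.3
```

Call:
send_rows([
  [-0.001, 0, 0, 0, 0, 0, 0.05],
  [-0.002, 0, 0, 0, 0, 0, 0.05],
  [-0.002, 0, 0, 0, 0, 0, 0.05],
  [-0.002, 0, 0, 0, 0, 0, 0.05],
  [0, 0, 0, 0, 0, 0, 0.05],
])

```text
clock: 12.58
tool_pos: [0.5913, -0.165, 0.0189]
tcp_rot: [-3.141, 0.001, -3.14]
contact_force: [0.3, 0.2, 0.0]
finger_gap: 0.0502
gripper_force: 0.2
```

```bash
python3 t.py 7 .57 -.161 .02
```

```text
12.6333 [ 0.59128221 -0.16494593  0.0189156 ] [-3.14119267e+00  7.99638579e-04 -3.14022097e+00] [-0.4487094  -0.2580904   0.87008106]
(array([ 0.5682, -0.1621,  0.0015]), np.float64(-0.993))
```

Tray is square at (0.568, −0.162) with the fingers against its far wall. Now I slide it in.

Call:
send_rows([
  [-0.001, 0, 0, 0, 0, 0, 0.05],
  [-0.002, 0, 0, 0, 0, 0, 0.05],
  [-0.003, 0, 0, 0, 0, 0, 0.05],
  [-0.003, 0, 0, 0, 0, 0, 0.05],
  [-0.003, 0, 0, 0, 0, 0, 0.05],
])

```text
clock: 13.05
tool_pos: [0.6029, -0.1648, 0.0187]
tcp_rot: [3.142, -0.0, -3.14]
contact_force: [-2.2, -0.7, 0.1]
finger_gap: 0.0499
gripper_force: 0.8
```

Call:
send_rows([
  [-0.003, 0, 0, 0, 0, 0, 0.05],
  [-0.003, 0, 0, 0, 0, 0, 0.05],
  [-0.003, 0, 0, 0, 0, 0, 0.05],
  [-0.003, 0, 0, 0, 0, 0, 0.05],
  [-0.003, 0, 0, 0, 0, 0, 0.05],
])

```text
clock: 13.47
tool_pos: [0.6091, -0.1636, 0.0167]
tcp_rot: [3.138, -0.021, -3.135]
contact_force: [-28.4, -0.1, 14.1]
finger_gap: 0.0501
gripper_force: 1.0
```

Call:
send_rows([
  [-0.002, 0, 0, 0, 0, 0, 0.05],
  [-0.001, 0, 0, 0, 0, 0, 0.05],
  [0, 0, 0, 0, 0, 0, 0.05],
])

```text
clock: 13.72
tool_pos: [0.609, -0.1628, 0.0158]
tcp_rot: [3.137, -0.028, -3.134]
contact_force: [-28.3, -0.6, 13.0]
finger_gap: 0.05
gripper_force: 0.0
```

```bash
python3 t.py 8 .598 -.161 .0
```

```text
13.7667 [ 0.60887481 -0.1627318   0.0156457 ] [ 3.13642517 -0.02744446 -3.13398576] [-2.82169792e+01 -7.61841407e-03  1.35086404e+01]
(array([ 0.5865, -0.1617,  0.0074]), np.float64(-0.993))
```

The tool reads −28 N in x, yet the pads feel almost nothing. Something above the tray is blocking, most likely a finger linkage on the upright keeper. I back off at once.

```bash
python3 - <<'E'
from h import *
s=robot.read_state(); print(s['contact_force'],s['wrist_torque'],s['joint_torque'])
E
```

```text
[-2.82169792e+01 -7.61841407e-03  1.35086404e+01] [0.76532381 3.35650071 1.64440519] [  3.01034421 -45.47804117 -34.68583345   2.69577742  -7.11313963
   1.63955268]
```

Call:
send_rows([
  [0.01, 0, 0, 0, 0, 0, 0.05],
  [0.01, 0, 0, 0, 0, 0, 0.05],
  [0.01, 0, 0, 0, 0, 0, 0.05],
  [0, 0, 0, 0, 0, 0, 0.05],
])

```text
clock: 14.1
tool_pos: [0.5898, -0.1645, 0.0186]
tcp_rot: [3.141, -0.001, -3.141]
contact_force: [-0.8, 0.1, -0.2]
finger_gap: 0.0501
gripper_force: 0.0
```

```bash
python3 - <<'E'
from h import *
s=robot.read_state(); print(s['clock'],s['tool_pos'],s['tcp_rot'],s['contact_force'],s['wrist_torque'])
im=save('wrist','w9'); t=save('top','t9'); sc=save('scene','s9')
k=robot.calibration('wrist'); print(track(im,k,(.5865,-.162,0)),k['view'].tolist())
ks=robot.calibration('scene'); print(proj(ks,(.62,-.105,.05)),proj(ks,s['tool_pos']))
a=cv2.resize(sc[190:290,220:385],None,fx=4.8,fy=4.8,interpolation=cv2.INTER_CUBIC); cv2.imwrite('pics/s9c.png',a[...,::-1])
E
```

```text
14.1 [ 0.589833   -0.1645292   0.01856963] [ 3.14111062e+00 -6.01051333e-04 -3.14086128e+00] [-0.75960726  0.05986267 -0.20253845] [ 0.00304852 -0.05328355 -0.00482369]
(array([ 0.5884, -0.1622,  0.0035]), np.float64(-0.996)) [[-0.0009688655738230831, 0.99999952400408, 0.00011528709895684978, 0.16587043172523097], [-0.9496670300212124, -0.0008839852902943586, -0.31325987719575293, 0.5359124508430149], [-0.3132596261732296, -0.0004129910675411223, 0.9496674344464955, 0.007659613627868529], [0.0, 0.0, 0.0, 1.0]]
[292.65351583 231.32531184] [282.63287881 225.45525438]
```

The moment puts the contact 58 mm to +y of the tool, so it was the linkage on the upright keeper. The tray is unharmed at (0.588, −0.162). I'll raise slightly and narrow the fingers to straddle the divider, so the linkage clears the keeper, then push again and watch the force.

Call:
send_rows([
  [0, 0, -0.003, 0, 0, 0, 0.045],
  [0, 0, -0.003, 0, 0, 0, 0.035],
  [0, -0.001, 0, 0, 0, 0, 0.025],
  [0, -0.0015, 0, 0, 0, 0, 0.02],
  [0, 0, 0, 0, 0, 0, 0.02],
])

```text
clock: 14.67
tool_pos: [0.5912, -0.1677, 0.025]
tcp_rot: [-3.141, 0.001, -3.14]
contact_force: [-0.4, 0.5, 0.0]
finger_gap: 0.0204
gripper_force: 0.0
```

Call:
send_rows([
  [-0.003, 0, 0, 0, 0, 0, 0.02],
  [-0.004, 0, 0, 0, 0, 0, 0.02],
  [-0.004, 0, 0, 0, 0, 0, 0.02],
  [-0.003, 0, 0, 0, 0, 0, 0.02],
  [-0.002, 0, 0, 0, 0, 0, 0.02],
])

```text
clock: 15.08
tool_pos: [0.6075, -0.1673, 0.0248]
tcp_rot: [-3.141, 0.0, -3.14]
contact_force: [0.2, 0.1, -0.1]
finger_gap: 0.0201
gripper_force: 0.0
```

Call:
send_rows([
  [-0.002, 0, 0, 0, 0, 0, 0.02],
  [-0.002, 0, 0, 0, 0, 0, 0.02],
  [-0.002, 0, 0, 0, 0, 0, 0.02],
  [-0.002, 0, 0, 0, 0, 0, 0.02],
  [-0.002, 0, 0, 0, 0, 0, 0.02],
])

```text
clock: 15.5
tool_pos: [0.6165, -0.1671, 0.0246]
tcp_rot: [3.141, -0.001, -3.14]
contact_force: [-1.7, -1.1, 0.6]
finger_gap: 0.0201
gripper_force: 0.9
```

```bash
python3 t.py 10 .594 -.162 .0
```

```text
15.55 [ 0.61710658 -0.16721869  0.02465455] [ 3.14150032e+00  1.77785067e-04 -3.14048126e+00] [-0.59808906 -0.63023789  0.5476284 ]
(array([ 0.5935, -0.162 ,  0.0034]), np.float64(-0.994))
```

Call:
send_rows([
  [-0.002, 0, 0, 0, 0, 0, 0.02],
  [-0.002, 0, 0, 0, 0, 0, 0.02],
  [-0.002, 0, 0, 0, 0, 0, 0.02],
  [-0.002, 0, 0, 0, 0, 0, 0.02],
  [-0.002, 0, 0, 0, 0, 0, 0.02],
])

```text
clock: 15.97
tool_pos: [0.627, -0.1672, 0.0247]
tcp_rot: [3.142, -0.0, -3.14]
contact_force: [-1.1, 0.5, -0.2]
finger_gap: 0.0199
gripper_force: 0.6
```

```bash
python3 t.py 11 .603 -.162 .0
```

```text
16.0167 [ 0.62741565 -0.16721629  0.02470607] [-3.14155785e+00  6.56227860e-04 -3.14035811e+00] [-0.76784137  0.00879881 -0.72223769]
(array([ 0.604 , -0.1615, -0.0016]), np.float64(-0.989))
```

Call:
send_rows([
  [-0.002, 0, 0, 0, 0, 0, 0.02],
  [-0.002, 0, 0, 0, 0, 0, 0.02],
  [-0.002, 0, 0, 0, 0, 0, 0.02],
  [-0.002, 0, 0, 0, 0, 0, 0.02],
  [-0.002, 0, 0, 0, 0, 0, 0.02],
])

```text
clock: 16.43
tool_pos: [0.637, -0.1672, 0.0247]
tcp_rot: [-3.142, -0.0, -3.14]
contact_force: [-1.7, 0.5, -1.3]
finger_gap: 0.0201
gripper_force: 0.7
```

Call:
send_rows([
  [-0.002, 0, 0, 0, 0, 0, 0.02],
  [-0.002, 0, 0, 0, 0, 0, 0.02],
  [-0.002, 0, 0, 0, 0, 0, 0.02],
  [-0.002, 0, 0, 0, 0, 0, 0.02],
  [-0.002, 0, 0, 0, 0, 0, 0.02],
])

```text
clock: 16.85
tool_pos: [0.647, -0.1672, 0.0247]
tcp_rot: [3.142, -0.0, -3.14]
contact_force: [-2.0, 0.0, -0.5]
finger_gap: 0.0199
gripper_force: 0.6
```

```bash
python3 t.py 12 .623 -.162 .0
```

```text
16.9 [ 0.64744478 -0.16724838  0.02484458] [-3.14145636e+00  7.68120443e-04 -3.14035834e+00] [-0.27702541 -0.01562941 -0.17011496]
(array([ 0.6239, -0.1614, -0.0024]), np.float64(-0.918))
```

Call:
send_rows([
  [-0.002, 0, 0, 0, 0, 0, 0.02],
  [-0.002, 0, 0, 0, 0, 0, 0.02],
  [-0.002, 0, 0, 0, 0, 0, 0.02],
  [-0.002, 0, 0, 0, 0, 0, 0.02],
  [-0.002, 0, 0, 0, 0, 0, 0.02],
])

```text
clock: 17.32
tool_pos: [0.657, -0.1672, 0.0249]
tcp_rot: [-3.142, 0.0, -3.14]
contact_force: [-0.8, -0.2, -0.5]
finger_gap: 0.0198
gripper_force: 0.9
```

Call:
send_rows([
  [-0.002, 0, 0, 0, 0, 0, 0.02],
  [-0.002, 0, 0, 0, 0, 0, 0.02],
  [-0.002, 0, 0, 0, 0, 0, 0.02],
  [-0.002, 0, 0, 0, 0, 0, 0.02],
  [-0.002, 0, 0, 0, 0, 0, 0.02],
])

```text
clock: 17.73
tool_pos: [0.667, -0.1672, 0.0249]
tcp_rot: [-3.142, -0.0, -3.14]
contact_force: [-2.6, -0.3, 0.2]
finger_gap: 0.0201
gripper_force: 1.0
```

```bash
python3 t.py 13 .643 -.162 .0
```

```text
17.7833 [ 0.66749146 -0.16724831  0.02490669] [-3.14140005e+00  9.23554753e-04 -3.14037194e+00] [-0.42638073 -0.00134708 -0.18377515]
(array([ 0.6439, -0.1615, -0.0031]), np.float64(-0.85))
```

Call:
send_rows([
  [-0.002, 0, 0, 0, 0, 0, 0.02],
  [-0.002, 0, 0, 0, 0, 0, 0.02],
  [-0.002, 0, 0, 0, 0, 0, 0.02],
  [-0.002, 0, 0, 0, 0, 0, 0.02],
  [-0.002, 0, 0, 0, 0, 0, 0.02],
])

```text
clock: 18.2
tool_pos: [0.677, -0.1672, 0.0248]
tcp_rot: [3.142, -0.0, -3.14]
contact_force: [-1.7, -0.1, 1.6]
finger_gap: 0.0197
gripper_force: 1.0
```

```bash
python3 t.py 14 .653 -.162 .0
```

```text
18.25 [ 0.67748823 -0.16721169  0.02482319] [-3.14145137e+00  9.01196730e-04 -3.14037072e+00] [-1.15976493 -0.2249996  -0.24207952]
(array([ 0.6539, -0.1619, -0.002 ]), np.float64(-0.815))
```

Call:
send_rows([
  [-0.002, 0, 0, 0, 0, 0, 0.02],
  [-0.002, 0, 0, 0, 0, 0, 0.02],
  [-0.002, 0, 0, 0, 0, 0, 0.02],
  [-0.002, 0, 0, 0, 0, 0, 0.02],
  [-0.001, 0, 0, 0, 0, 0, 0.02],
])

```text
clock: 18.67
tool_pos: [0.6861, -0.1672, 0.0247]
tcp_rot: [-3.142, 0.0, -3.14]
contact_force: [-1.8, 0.6, 0.1]
finger_gap: 0.0198
gripper_force: 1.0
```

```bash
python3 t.py 15 .662 -.162 .0; python3 - <<'E'
from h import *
im=cv2.imread('pics/w15.png'); cv2.imwrite('pics/w15c.png',cv2.resize(im[60:380,60:580],None,fx=1.5,fy=1.5,interpolation=cv2.INTER_CUBIC)); k=robot.calibration('wrist')
print(proj(k,(.638,-.113,.03)),proj(k,(.638,-.213,.03)))
E
```

```text
18.7167 [ 0.68625988 -0.16713321  0.02472447] [-3.14153757e+00  5.30520853e-04 -3.14031817e+00] [-0.68410329  0.36222425  0.50623945]
(array([ 6.629e-01, -1.619e-01,  1.000e-04]), np.float64(-0.78))
[457.18548446 167.50560413] [199.22256594 167.20149472]
```

View pics/w15c.png

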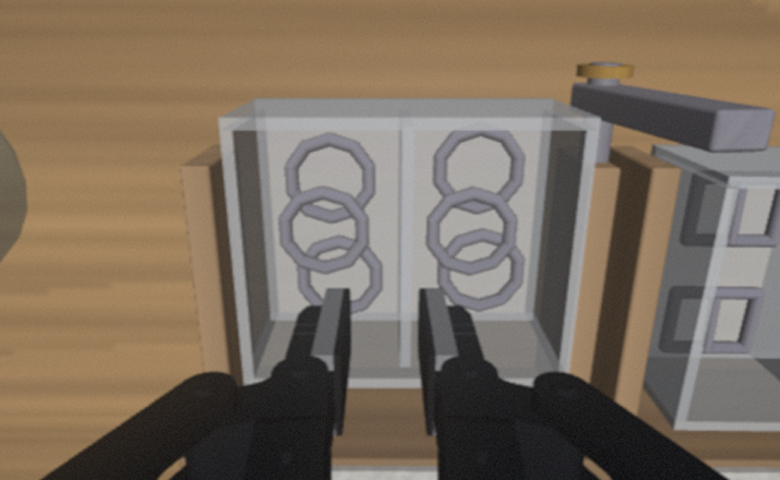

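The tray is in the mouth, square between the walls. Wall-top front ends are at crop y≈166, with outer edges near x=183 and 618. The rear rim is at crop y≈122, and the keeper is at the top right, leaning outward.

```bash
python3 - <<'E'
from h import *
k=robot.calibration('wrist'); s=robot.read_state()
f=lambda u,v,z: at(k,(60+(u+.5)/1.5-.5,60+(v+.5)/1.5-.5),z).round(4)
print('wall ends top',f(183,167,.03),f(618,166,.03),'bottom?',f(200,150,0))
print('tray front rim',f(221,119,.04),f(600,121,.04))
print('keeper',f(604,75,.02),f(742,118,.068),f(740,150,.068),f(575,95,.02))
print(s['tool_pos'])
E
```

```text
wall ends top [ 0.6396 -0.2199  0.03  ] [ 0.6392 -0.1072  0.03  ] bottom? [ 0.6415 -0.2254  0.    ]
tray front rim [ 0.6256 -0.2059  0.04  ] [ 0.626  -0.1173  0.04  ]
keeper [ 0.617  -0.1098  0.02  ] [ 0.621  -0.1027  0.068 ] [ 0.6269 -0.1019  0.068 ] [ 0.6222 -0.1168  0.02  ]
[ 0.68625988 -0.16713321  0.02472447]
```

Home is at x≈0.677, y≈−0.1635, so the tray needs 14 mm more.

Call:
send_rows([
  [-0.0015, 0, 0, 0, 0, 0, 0.02],
  [-0.0015, 0, 0, 0, 0, 0, 0.02],
  [-0.0015, 0, 0, 0, 0, 0, 0.02],
  [-0.0015, 0, 0, 0, 0, 0, 0.02],
  [-0.001, 0, 0, 0, 0, 0, 0.02],
])

```text
clock: 19.13
tool_pos: [0.693, -0.1671, 0.0247]
tcp_rot: [3.142, 0.0, -3.14]
contact_force: [-1.6, -0.0, -1.0]
finger_gap: 0.0197
gripper_force: 0.9
```

```bash
python3 t.py 16 .67 -.162 .0
```

```text
19.1833 [ 0.69317374 -0.16717611  0.02475012] [-3.14152597e+00  4.85458861e-04 -3.14036993e+00] [-1.5670513  -0.29095081 -0.89226275]
(array([ 0.6699, -0.1619,  0.0024]), np.float64(-0.76))
```

Call:
send_rows([
  [-0.0015, 0, 0, 0, 0, 0, 0.02],
  [-0.0015, 0, 0, 0, 0, 0, 0.02],
  [-0.0015, 0, 0, 0, 0, 0, 0.02],
  [-0.0015, 0, 0, 0, 0, 0, 0.02],
  [-0.001, 0, 0, 0, 0, 0, 0.02],
])

```text
clock: 19.6
tool_pos: [0.7, -0.1672, 0.0247]
tcp_rot: [-3.142, 0.0, -3.14]
contact_force: [-1.1, -0.6, 0.6]
finger_gap: 0.02
gripper_force: 0.8
```

Call:
send_rows([
  [0, 0, 0, 0, 0, 0, 0.02],
  [0, 0, 0, 0, 0, 0, 0.02],
])

```text
clock: 19.77
tool_pos: [0.7002, -0.1672, 0.0248]
tcp_rot: [-3.141, 0.001, -3.14]
contact_force: [-0.6, -1.0, -0.0]
finger_gap: 0.02
gripper_force: 0.2
```

```bash
python3 t.py 17 .677 -.162 .0
```

```text
19.8167 [ 0.70017606 -0.1671637   0.0248891 ] [-3.14148147e+00  8.95660497e-04 -3.14039274e+00] [-1.10222001 -0.80435971 -0.08357768]
(array([ 0.677 , -0.1621,  0.003 ]), np.float64(-0.741))
```

Tray is home at (0.677, −0.162), yaw 0.003. I back off, lift out, and go to the outer side of the keeper with the fingers shut.

Call:
send_rows([
  [0.002, 0, 0, 0, 0, 0, 0.02],
  [0.002, 0, 0, 0, 0, 0, 0.02],
  [0, 0, -0.01, 0, 0, 0, 0.02],
  [0, 0, -0.02, 0, 0, 0, 0.02],
  [0, 0, -0.03, 0, 0, 0, 0.02],
])

```text
clock: 20.23
tool_pos: [0.6931, -0.1663, 0.0823]
tcp_rot: [3.139, -0.006, -3.141]
contact_force: [0.0, 0.4, -0.5]
finger_gap: 0.02
gripper_force: 0.0
```

Call:
send_rows([
  [0, 0, -0.03, 0, 0, 0, 0],
  [0, 0, -0.01, 0, 0, 0, 0],
  [0.02, 0.025, 0, 0, 0, 0, 0],
  [0.02, 0.03, 0, 0, 0, 0, 0],
  [0.02, 0.03, 0, 0, 0, 0, 0],
])

```text
clock: 20.65
tool_pos: [0.6352, -0.0821, 0.1253]
tcp_rot: [-3.141, 0.001, 3.141]
contact_force: [-0.0, 0.4, 0.9]
finger_gap: 0.0
gripper_force: 0.0
```

Call:
send_rows([
  [0.016, 0.02, 0, 0, 0, 0, 0],
  [0, 0, 0, 0, 0, 0, 0],
  [0, 0, 0, 0, 0, 0, 0],
  [0, 0, 0, 0, 0, 0, 0],
])

```text
clock: 20.98
tool_pos: [0.6203, -0.0626, 0.1253]
tcp_rot: [-3.141, 0.001, -3.14]
contact_force: [0.2, -0.5, 0.4]
finger_gap: -0.0001
gripper_force: 0.0
```

```bash
python3 - <<'E'
from h import *
im=save('wrist','w18');k=robot.calibration('wrist'); s=robot.read_state(); print(s['clock'],s['tool_pos'],s['tcp_rot'],s['finger_gap'],s['contact_force'])
print(track(im,k,(.677,-.162,0),400), proj(k,(.677,-.162,.04)))
for th in (-.25,-.15,0.05): print(proj(k,(.623,-.1096-.05*np.sin(th),.02+.05*np.cos(th))))
E
```

```text
21.0333 [ 0.62057822 -0.06312171  0.12524995] [-3.14086140e+00  1.56915933e-03 -3.14092891e+00] 7.82425680984681e-05 [ 0.67932005  0.02874517 -0.11825515]
(array([ 0.6773, -0.162 , -0.0139]), np.float64(-0.491)) [178.91646537 280.94709992]
[259.58766152 226.64898858]
[251.07707353 227.28792578]
[234.08005069 227.60083572]
```

Call:
send_rows([
  [0, 0, 0.025, 0, 0, 0, 0],
  [0, 0, 0.025, 0, 0, 0, 0],
  [0, 0, 0.015, 0, 0, 0, 0],
  [0, 0, 0, 0, 0, 0, 0],
  [0, -0.006, 0, 0, 0, 0, 0],
])

```text
clock: 21.45
tool_pos: [0.6193, -0.0684, 0.0586]
tcp_rot: [3.141, -0.002, -3.141]
contact_force: [-0.1, 0.3, -0.1]
finger_gap: -0.0
gripper_force: 0.0
```

Call:
send_rows([
  [0, -0.005, 0, 0, 0, 0, 0],
  [0, -0.005, 0, 0, 0, 0, 0],
  [0, -0.005, 0, 0, 0, 0, 0],
  [0, -0.005, 0, 0, 0, 0, 0],
  [0, -0.005, 0, 0, 0, 0, 0],
])

```text
clock: 21.87
tool_pos: [0.6206, -0.094, 0.0611]
tcp_rot: [-3.141, 0.002, -3.141]
contact_force: [0.8, 1.0, 1.3]
finger_gap: 0.0001
gripper_force: 0.5
```

Call:
send_rows([
  [0, -0.005, 0, 0, 0, 0, 0],
  [0, -0.006, 0.001, 0, 0, 0, 0],
  [0, -0.005, 0.002, 0, 0, 0, 0],
  [0, -0.005, 0.002, 0, 0, 0, 0],
  [0, -0.005, 0.003, 0, 0, 0, 0],
])

```text
clock: 22.28
tool_pos: [0.6197, -0.1198, 0.0516]
tcp_rot: [-3.141, -0.0, -3.14]
contact_force: [1.1, 1.1, 1.9]
finger_gap: 0.0001
gripper_force: 0.5
```

```bash
python3 - <<'E'
from h import *
s=robot.read_state(); print(s['clock'],s['tool_pos'],s['tcp_rot'],s['contact_force'],s['wrist_torque'])
im=save('wrist','w19')
E
```

```text
22.2833 [ 0.61967006 -0.11983843  0.05158825] [-3.14148606e+00 -3.32918690e-05 -3.14044851e+00] [1.0526778  1.05101943 1.92769727] [ 0.03040254 -0.00263139 -0.02799386]
```

The finger pushes the keeper with about 1–2 N and it is swinging. I continue down the arc.

Call:
send_rows([
  [0, -0.003, 0.003, 0, 0, 0, 0],
  [0, -0.003, 0.003, 0, 0, 0, 0],
  [0, -0.003, 0.003, 0, 0, 0, 0],
  [0, -0.002, 0.003, 0, 0, 0, 0],
  [0, -0.001, 0.003, 0, 0, 0, 0],
])

```text
clock: 22.75
tool_pos: [0.6197, -0.1317, 0.0364]
tcp_rot: [-3.141, -0.0, -3.141]
contact_force: [0.7, -0.4, 0.8]
finger_gap: -0.0002
gripper_force: 0.5
```

Call:
send_rows([
  [0, -0.001, 0.003, 0, 0, 0, 0],
  [0, -0.001, 0.003, 0, 0, 0, 0],
  [0, -0.001, 0.002, 0, 0, 0, 0],
  [0, 0, 0.001, 0, 0, 0, 0],
  [0, 0, 0, 0, 0, 0, 0],
])

```text
clock: 23.17
tool_pos: [0.6194, -0.1341, 0.0273]
tcp_rot: [3.141, -0.001, -3.14]
contact_force: [0.3, -0.3, -0.3]
finger_gap: 0.0
gripper_force: 0.0
```

```bash
python3 - <<'E'
from h import *
s=robot.read_state(); print(s['clock'],s['tool_pos'],s['contact_force'],s['wrist_torque'])
E
```

```text
23.1667 [ 0.6194459  -0.13409204  0.02731654] [ 0.26296641 -0.3403193  -0.30482042] [ 0.00680782 -0.01035703  0.01556992]
```

Call:
send_rows([
  [0, 0, 0.001, 0, 0, 0, 0],
  [0, 0, 0.001, 0, 0, 0, 0],
  [0, 0, 0, 0, 0, 0, 0],
  [0, 0, 0, 0, 0, 0, 0],
])

```text
clock: 23.5
tool_pos: [0.6197, -0.1342, 0.0261]
tcp_rot: [-3.142, -0.0, -3.14]
contact_force: [-1.1, 0.5, 3.1]
finger_gap: -0.0003
gripper_force: 1.4
```

Call:
send_rows([
  [0, 0, 0.001, 0, 0, 0, 0],
  [0, 0, 0, 0, 0, 0, 0],
  [0, 0, 0, 0, 0, 0, 0],
])

```text
clock: 23.75
tool_pos: [0.6198, -0.1343, 0.026]
tcp_rot: [-3.141, -0.0, -3.14]
contact_force: [-4.1, 0.4, 7.5]
finger_gap: 0.0001
gripper_force: 3.7
```

The bar is on its end stop at z=0.026, as expected. I lift away and check by code.

Call:
send_rows([
  [0, 0, -0.004, 0, 0, 0, 0],
  [0, 0, -0.02, 0, 0, 0, 0],
  [0, 0, -0.03, 0, 0, 0, 0],
  [0, 0, -0.03, 0, 0, 0, 0],
  [0.02, 0, -0.03, 0, 0, 0, 0],
])

```text
clock: 24.17
tool_pos: [0.6021, -0.1344, 0.14]
tcp_rot: [-3.141, 0.004, -3.14]
contact_force: [-0.4, -0.3, 1.1]
finger_gap: 0.0003
gripper_force: 0.0
```

Call:
send_rows([
  [0.03, 0, -0.02, 0, 0, 0, 0],
  [0.03, 0, 0, 0, 0, 0, 0],
  [0, 0, 0, 0, 0, 0, 0],
  [0, 0, 0, 0, 0, 0, 0],
])

```text
clock: 24.5
tool_pos: [0.5384, -0.134, 0.1586]
tcp_rot: [3.141, -0.0, -3.141]
contact_force: [1.0, -0.3, -0.1]
finger_gap: 0.0001
gripper_force: 0.0
```

```bash
python3 - <<'E'
from h import *
im=save('wrist','w20');k=robot.calibration('wrist'); s=robot.read_state(); print(s['clock'],s['tool_pos'],s['contact_force'])
a=im.astype(int); d=a[...,0]-a[...,2]
# along keeper, bar top z=.026: r from 0 to 60 at x=.623 ; R-B small = steel
for r in range(0,66,6):
    u,v=proj(k,(.623,-.1096-r/1000,.026)).round().astype(int); print(r,(u,v),im[v,u] if 0<=v<400 and 0<=u<640 else None)
# profile along x through the tray front, y=-.19 : find wood->grey edge
for x in np.arange(.63,.652,.002):
    u,v=proj(k,(x,-.185,.04)).round().astype(int); print(round(x,3),(u,v),im[v,u] if v<400 else None)
E
```

```text
24.55 [ 0.53967311 -0.13427387  0.15870623] [-0.384144   -0.24406594 -0.00241057]
0 (np.int64(345), np.int64(280)) [40 36 34]
6 (np.int64(338), np.int64(280)) [40 38 35]
12 (np.int64(331), np.int64(280)) [91 89 91]
18 (np.int64(324), np.int64(280)) [92 89 90]
24 (np.int64(317), np.int64(280)) [40 35 32]
30 (np.int64(310), np.int64(280)) [88 86 88]
36 (np.int64(303), np.int64(280)) [88 87 88]
42 (np.int64(296), np.int64(280)) [39 33 32]
48 (np.int64(289), np.int64(280)) [36 31 29]
54 (np.int64(283), np.int64(280)) [40 36 31]
60 (np.int64(276), np.int64(280)) [134 109  81]
0.63 (np.int64(256), np.int64(296)) [127 126 127]
0.632 (np.int64(256), np.int64(298)) [118 118 118]
0.634 (np.int64(256), np.int64(300)) [115 116 116]
0.636 (np.int64(256), np.int64(302)) [122 121 122]
0.638 (np.int64(256), np.int64(304)) [129 130 130]
0.64 (np.int64(256), np.int64(306)) [142 141 143]
0.642 (np.int64(256), np.int64(308)) [162 163 165]
0.644 (np.int64(257), np.int64(310)) [158 155 152]
0.646 (np.int64(257), np.int64(312)) [150 146 145]
0.648 (np.int64(257), np.int64(314)) [117 114 121]
0.65 (np.int64(257), np.int64(316)) [76 74 79]
0.652 (np.int64(257), np.int64(318)) [35 33 30]
```

The fingers hide the bar in this view, so I move aside and check from the top camera.

Call:
send_rows([
  [0.02, 0.035, -0.01, 0, 0, 0, 0],
  [0.02, 0.035, -0.01, 0, 0, 0, 0],
  [0.02, 0.035, -0.01, 0, 0, 0, 0],
  [0.02, 0.035, -0.01, 0, 0, 0, 0],
  [0, 0.035, 0, 0, 0, 0, 0],
])

```text
clock: 24.97
tool_pos: [0.4589, 0.042, 0.2003]
tcp_rot: [-3.141, 0.002, -3.141]
contact_force: [1.4, -0.4, 0.2]
finger_gap: -0.0001
gripper_force: 0.0
```

Call:
send_rows([
  [0, 0.035, 0, 0, 0, 0, 0],
  [0, 0.035, 0, 0, 0, 0, 0],
  [0, 0, 0, 0, 0, 0, 0],
  [0, 0, 0, 0, 0, 0, 0],
])

```text
clock: 25.3
tool_pos: [0.4603, 0.1124, 0.1987]
tcp_rot: [-3.141, 0.0, -3.136]
contact_force: [0.1, -0.5, 0.2]
finger_gap: 0.0
gripper_force: 0.0
```

```bash
python3 - <<'E'
from h import *
s=robot.read_state(); print(s['clock'],s['tool_pos'])
im=save('top','t21').astype(float); k=robot.calibration('top'); 
a0=cv2.imread('pics/top0.png')[...,::-1].astype(float)
g=lambda I,x,y,z:cv2.getRectSubPix(I.astype(np.float32),(1,1),tuple(map(float,proj(k,(x,y,z)))))[0,0]
rb=lambda I:I[...,0]-I[...,2]
print('bar ring',[int(g(rb(im),.623,-.1096-r/1000,.026)) for r in range(0,72,6)])
print('bar buckle',[int(g(rb(im),.623,.0144-r/1000,.026)) for r in range(0,72,6)])
for n,yc in(('ring',-.1635),('buckle',-.0396)):
  print(n,[(round(x,3),int(np.mean([g(rb(im),x,yc+d,.04) for d in(-.032,-.028,-.02)]))) for x in np.arange(.63,.65,.002)])
  print(n,'y',[(o,int(np.mean([g(rb(im),.677+d,yc+o/1000,.04) for d in(-.02,-.01,0)]))) for o in range(-54,55,3) if abs(o)>35])
for n,x,y in(('stud kp',.623,.2),('buckle',.67,-.04)): 
  u,v=proj(k,(x,y,.03)).astype(int); print(n,np.abs(im-a0)[v-12:v+12,u-15:u+15].mean())
E
```

```text
25.3 [0.4602674  0.11241989 0.19868939]
bar ring [-7, -7, -5, -5, -5, -4, -5, -6, 4, 54, 57, 56]
bar buckle [-6, -5, -5, -4, -6, -5, -5, -5, 10, 58, 58, 60]
ring [(np.float64(0.63), 46), (np.float64(0.632), 29), (np.float64(0.634), 14), (np.float64(0.636), 3), (np.float64(0.638), 0), (np.float64(0.64), -2), (np.float64(0.642), -2), (np.float64(0.644), -1), (np.float64(0.646), -1), (np.float64(0.648), 0), (np.float64(0.65), 0)]
ring y [(-54, 53), (-51, 46), (-48, 36), (-45, 32), (-42, 20), (-39, 4), (-36, 1), (36, -1), (39, 1), (42, 0), (45, 0), (48, 18), (51, 48), (54, 49)]
buckle [(np.float64(0.63), 48), (np.float64(0.632), 35), (np.float64(0.634), 17), (np.float64(0.636), 6), (np.float64(0.638), -1), (np.float64(0.64), -3), (np.float64(0.642), -4), (np.float64(0.644), -3), (np.float64(0.646), -2), (np.float64(0.648), 0), (np.float64(0.65), 0)]
buckle y [(-54, 48), (-51, 46), (-48, 47), (-45, 31), (-42, 8), (-39, 0), (-36, 0), (36, 1), (39, 1), (42, 4), (45, 16), (48, 31), (51, 44), (54, 51)]
stud kp 5.884722222222222
buckle 7.546759259259259
```

The ring keeper lies level, with the same top-view profile as the buckle bay's. The tray front is within 1 mm of the buckle tray's, and it sits about 2 mm off centre. I'm handing it in.

```bash
python3 -c "
from bench import robot
print(robot.close_job())"
```

```text
the job is handed in; nothing more can be done
None
```

The ring tray is in its own bay, flush within about 1 mm and 2 mm off centre, its keeper level across the mouth, and the job is handed in at about 25 s with no verdict returned; on the way a finger linkage pressed the upright ring keeper with about 30 N (limit 40) before I backed off and narrowed the fingers, and I checked the neighbouring tray and keepers but not the bystanders in the last picture.

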